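Line up the loose quarter-turn fastener and hold the service panel home

ROBOT

A 6-joint arm with a two-finger parallel gripper is mounted at the origin on the work surface. World frame = base frame: x ahead of the robot, y to its left, z up, the work surface at z = 0. Lengths are in m, angles in rad, forces in N, time in s.
With the tool pointing down it reaches from about 0.35 to 0.8 m from the base axis. Payload 7.3 kg.
Tool frame: the origin (TCP) lies midway between the tips of the shut fingers; the grasp point (between the pads) lies 19 mm behind it (arm.hold_point_z is the z of the grasp point in the tool frame, in m); z points along the fingers, y is the direction in which the jaws open and shut (so a half turn about z gives the same grasp; the last joint's range is limited). The gripper opens to 85 mm and grips with 20 to 120 N. Pads are 22 mm wide; open, the fingers measure 114 mm over their backs; the gripper's body (76 mm by 85 mm) begins 54 mm behind the grasp point. The pads swing forward as they close: fully open they stand 13 mm farther back than shut.
Start: joints at [-1.376, 0.342, 1.524, -0, 1.275, -0.146], TCP at [0.175, -0.495, 0.231] pointing down, gripper open.
Joint ranges: [-2.53, 2.53], [-0.77, 2.02], [0.04, 2.7], [-1, 4.14], [0.28, 2.66], [-3.11, 3.11]. Speed limits (rad/s): [2.57, 2.57, 3.14, 3.14, 3.14, 3.14].

INTERFACE

Orientations are given as a rotation vector (axis times angle).
In Python, from cell import arm gives the robot as it stands.
- The arm moves only by the tool send_rows, never from a script. Its argument "moves" is a list of rows, each an object of numbers: "tx", "ty", "tz": the shift along the world's x, y, z in units of 25 mm (1.0 is 25 mm); "turn": the turn about the world's z in units of 5 degrees (1.0 is 5 degrees). In form: [{"tx": .., "ty": .., "tz": .., "turn": ..}, ...]. A call has 1 to 20 rows; each row is the pose to reach, as a shift and turn from the pose commanded when the call began; what a row does not reach only later rows make up. A row lasts 1/12 s, in which the tool goes at most 41.7 mm and 7.16 degrees, less where a joint would pass 70% of its speed; a pose out of reach is approached as far as the arm can. A call with a gripper value outside its range is refused whole. "gripper" is the opening, from 0 (shut) to 1 (fully open), set as the call begins (left out, the last holds). The fingers move at their own pace and stop on an object; "newtons" is the grip in N (left out, the last holds). Time passes only in rows, so rows that repeat a pose let the fingers close. It gives the time, the measured TCP pose, the force and the opening at its end, in the units of the state.
- arm.get_obs(): the state, without advancing time (a new reading comes with each control period).
- arm.get_image(name): name is "scene" or "top" or "wrist"; returns the picture (384x512x3 uint8, red, green, blue); there is no depth.
- arm.get_calibration(name): a dict with "fx", "fy", "cx", "cy" (pixels), "dist" ([k1, k2, p1, p2, k3] as OpenCV has them; the pictures are not rectified), "camera_from_world" (4x4, takes a point from world to camera coordinates). Camera axes: x right, y up, looking along -z (the intrinsics and any distortion apply to the point x, -y, -z); pixel columns grow to the right and rows downward; lengths in m; the calibration is good to about 2 mm. A picture is of the moment at which its call begins: read the wrist's pose just before it. get_calibration takes no time and is no camera call; for the wrist camera it gives the pose at the moment of the call.
- arm.close_job(): hands the job in, once; it reports no verdict.
The state is a dict: "t": time; "joint_positions": joint angles; "qvel": joint speeds; "joint_efforts": joint torques, N m; "tcp_pos": TCP position; "eef_rot": TCP orientation; "contact_force": force on the tool from outside, world axes, zero at the start; "moment": the same for the moment, N m; "finger_gap": finger opening in m.
Only numpy, scipy, OpenCV 4.12 (cv2) and the standard library are available. Lean on these libraries where they do the work, as an engineer would, in place of code of your own. Each camera call takes 0.05 s, during which the arm holds its last target. There are 200 camera calls.

TASK

One of the two bench instruments was left undone: its service panel stands proud of the frame and its quarter-turn fastener is out of line. Turn that fastener until its slot lines up with the two index marks on the panel and let go of it, then press the panel fully home in its frame with the fingertips on its round boss, firmly but without forcing it, and finish while still holding it pressed there. Leave the fastener of the other instrument as it is and do not disturb the other things on the bench.

Things in the scene. Friction and masses are not known exactly. Their poses are not given: they have to be found in the camera images.
- unit_a: Instrument a, one of two identical cream bench instruments fixed on the bench, 220 (x) x 150 (y) x 70 mm high (74 at the dark frame round its panel). Origin: centre of underside. Its x is the long axis: three black knobs on the -x face, fastener towards -x, round boss towards +x. At the start one instrument is undone (panel proud, fastener out of line), the other done up; their places vary.
- panel_a (a joint): How far the aluminium service panel of instrument a (172 x 108 x 4 mm) is pressed down, in m: 0 = standing 8 mm proud, top 82 mm above the bench; 0.008 = home, flush with the frame, hard stop. A sprung gasket pushes an undone panel back up: it takes about 2 N at first, 8 N when home. The done-up one reads 0.008 and stays.
- fast_a (a joint): Angle of the quarter-turn fastener of instrument a, rad: 0 = slot in line with the two black index marks on the panel (along the instrument's x); positive = counter-clockwise seen from above. The undone one starts 0.75 to 1.4 out of line: turn it clockwise. Range -0.4 to 1.6, no stop or click at 0, stays where it is left (friction 0.06 N m).
- fast_a_grip (a point): Top centre of the fastener of instrument a, on its turning axis, 42 mm from the panel's centre towards -x of the instrument. A steel disc 38 mm across, 3 mm thick, with an upright thumb bar 34 mm long, 10 mm thick, 24 mm high (this point is 27 mm above the panel); a black slot runs along the bar's top. Site x lies along bar and slot, y across, z up.
- boss_a_top (a point): Top centre of the round aluminium boss on the panel of instrument a, where it is pressed: 44 mm across, 6 mm high above the panel, 48 mm from the panel's centre towards +x of the instrument, 90 mm from the fastener. It goes down with the panel: 88 mm above the bench when proud, 80 mm when home. z up.
- unit_b: Instrument b, one of two identical cream bench instruments fixed on the bench, 220 (x) x 150 (y) x 70 mm high (74 at the dark frame round its panel). Origin: centre of underside. Its x is the long axis: three black knobs on the -x face, fastener towards -x, round boss towards +x. At the start one instrument is undone (panel proud, fastener out of line), the other done up; their places vary.
- panel_b (a joint): How far the aluminium service panel of instrument b (172 x 108 x 4 mm) is pressed down, in m: 0 = standing 8 mm proud, top 82 mm above the bench; 0.008 = home, flush with the frame, hard stop. A sprung gasket pushes an undone panel back up: it takes about 2 N at first, 8 N when home. The done-up one reads 0.008 and stays.
- fast_b (a joint): Angle of the quarter-turn fastener of instrument b, rad: 0 = slot in line with the two black index marks on the panel (along the instrument's x); positive = counter-clockwise seen from above. The undone one starts 0.75 to 1.4 out of line: turn it clockwise. Range -0.4 to 1.6, no stop or click at 0, stays where it is left (friction 0.06 N m).
- fast_b_grip (a point): Top centre of the fastener of instrument b, on its turning axis, 42 mm from the panel's centre towards -x of the instrument. A steel disc 38 mm across, 3 mm thick, with an upright thumb bar 34 mm long, 10 mm thick, 24 mm high (this point is 27 mm above the panel); a black slot runs along the bar's top. Site x lies along bar and slot, y across, z up.
- boss_b_top (a point): Top centre of the round aluminium boss on the panel of instrument b, where it is pressed: 44 mm across, 6 mm high above the panel, 48 mm from the panel's centre towards +x of the instrument, 90 mm from the fastener. It goes down with the panel: 88 mm above the bench when proud, 80 mm when home. z up.
- flux_bottle: Small white bottle with black cap, 26 mm across, 75 mm high, upright between the instruments. A bystander, not part of the job. Origin: centre of its underside.
- solder_reel: Reel of solder standing on its flange, 56 mm across, 40 mm high, to the left. A bystander, not part of the job. Origin: centre of its underside.
- tip_cleaner: Round brass tip cleaner, 72 mm across, 60 mm high, in front of the robot. A bystander, not part of the job. Origin: centre of its underside.
- driver: Screwdriver with black handle, lying beyond the instruments. A bystander, not part of the job. Origin: along its handle and shaft.
- screw_jar: Jar of screws, 50 mm across, 50 mm high, to the right. A bystander, not part of the job. Origin: centre of its underside.
- circuit_board: Green circuit board 70 x 50 mm, lying beyond the instruments. A bystander, not part of the job. Origin: centre of its underside.
- boss_a: The same round boss of instrument a as a solid; origin at the centre of its underside, on the panel's top face, z up.
- boss_b: The same round boss of instrument b as a solid; origin at the centre of its underside, on the panel's top face, z up.

How it is judged:
On the way, in this order (a step that is already met when the one before it is completed fails the run):
1. the fastener's slot is lined up and the fastener has been let go (value of joint fast_a between -0.15 and 0.15 rad and contact force between fast_a and anything else below 0.5 N), for 0.2 s.
2. the panel is pressed home by its boss (value of joint panel_a above 0.0065 m and contact force between boss_a and the fingers above 5 N), for 0.3 s.
At the end, for the whole second after the job is handed in: The undone instrument's fastener is within 0.15 rad (9 degrees) of its index marks and untouched, its panel is within 1.5 mm of home, and the fingers still press on its boss with 5 to 45 N (all of step 1 and all of step 2 and contact force between boss_a and the fingers below 45 N); the arm keeps its last pose, push and grip.
It fails at once if the other instrument's fastener is turned (value of joint fast_b above 0.2 rad or value of joint fast_b below -0.2 rad).
It fails at once if another thing on the bench is pushed more than 30 mm (distance of any of flux_bottle, solder_reel, tip_cleaner, driver, screw_jar, circuit_board from where it was at the start of the episode above 0.03 m).
It also fails if it takes over 38 s, if anything falls off the work surface, if the arm or the gripper's body presses on something with over 40 N, if the wrist force passes 120 N, or if a joint passes its speed limit or range.

## Working session

There is one attempt and no reset: what is moved stays moved. The work goes in short steps, Python scripts to look and compute and a tool call to move; the robot and the scene stay as the last step left them, time stands still between calls to the robot, and variables do not carry over. Pictures are saved under pics/ and viewed, about 8 in all and at most 12, crops included, and the job is handed in when it is done.

Besides the shell and the picture viewer there is one more tool, called after "Request:" as name(argument=value, ...) on one line, values as JSON. send_rows: Moves the arm, as the interface text tells. Its arguments: {"type":"object","properties":{"moves":{"type":"array","items":{"type":"object","properties":{"tx":{"type":"number"},"ty":{"type":"number"},"tz":{"type":"number"},"turn":{"type":"number"}}}},"gripper":{"type":"number"},"newtons":{"type":"number"}},"required":["moves"]}

```bash
mkdir -p pics; cat > h.py <<'E'
import numpy as np,cv2
from cell import arm
def grab(n,f):
    c=arm.get_calibration(n); im=arm.get_image(n); cv2.imwrite('pics/'+f,im[:,:,::-1]); return im,c
def ray(c,uv,z):
    K=np.array([[c['fx'],0,c['cx']],[0,c['fy'],c['cy']],[0,0,1]])
    p=cv2.undistortPoints(np.array(uv,float).reshape(-1,1,2),K,np.array(c['dist'],float)).reshape(-1,2)
    M=np.array(c['camera_from_world']);R,t=M[:3,:3],M[:3,3]
    d=np.c_[p[:,0],-p[:,1],-np.ones(len(p))]@R; o=-R.T@t
    return o+d*((np.array(z)-o[2])/d[:,2])[:,None]
E
python3 - <<'E'
from h import *
import pickle
a,c=grab('top','top1.png'); b,d=grab('scene','sc1.png')
pickle.dump((c,d),open('cal.pkl','wb'))
print(ray(c,[[0,0],[511,0],[0,383],[511,383]],0).round(3))
cv2.imwrite('pics/top1b.png',cv2.resize(a[:,:,::-1],(800,600),interpolation=cv2.INTER_CUBIC))
E
```

```text
[[ 1.195  0.768  0.   ]
 [ 1.182 -0.768  0.   ]
 [ 0.092  0.698  0.   ]
 [ 0.081 -0.682  0.   ]]
```

View pics/top1b.png

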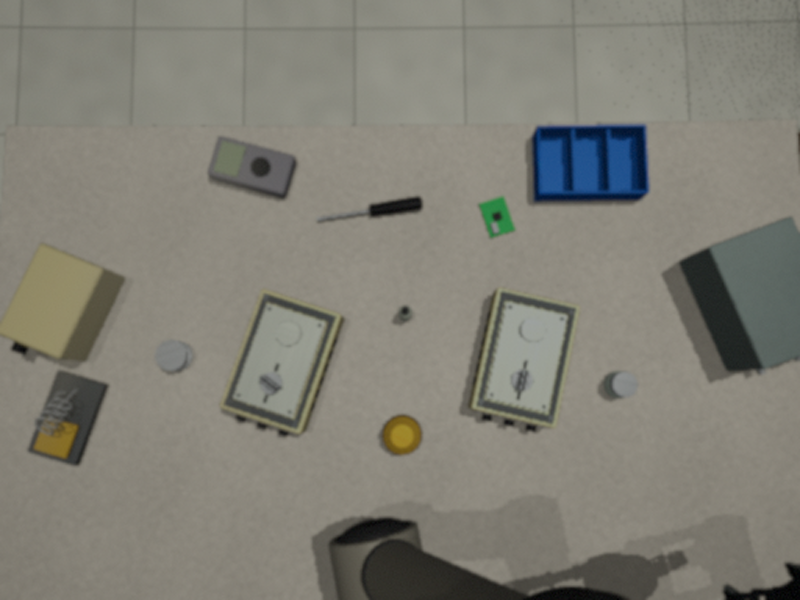

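View pics/sc1.png

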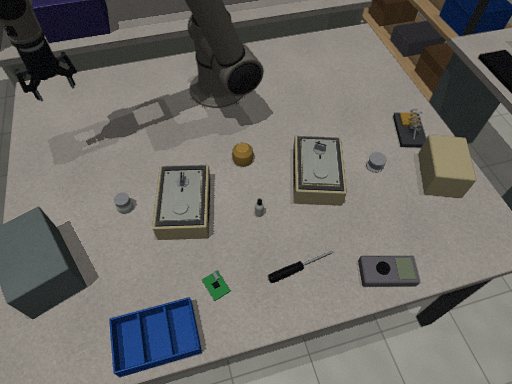

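The top view shows the two instruments. The left one's fastener (about 270,382 in the enlarged picture) looks turned away from its marks. The right one's (521,380) looks lined up. Next I'll measure the left one.

```bash
python3 - <<'E'
from h import *
import pickle
c,d=pickle.load(open('cal.pkl','rb'))
im=cv2.imread('pics/top1.png')
A=cv2.resize(im[180:285,135:225],None,fx=4.4,fy=5,interpolation=cv2.INTER_CUBIC)
B=cv2.resize(im[180:285,295:375],None,fx=4.9,fy=5,interpolation=cv2.INTER_CUBIC)
cv2.imwrite('pics/crop.png',np.hstack([A,B]))
s=512/800
print(ray(c,[[270*s,382*s],[288*s,333*s],[521*s,380*s],[533*s,329*s]],[.109,.088,.101,.08]).round(3))
# outlines of dark frame ring
g=cv2.cvtColor(im,cv2.COLOR_BGR2HSV)
m=(g[...,2]<115).astype(np.uint8)
for x0 in (135,295):
    mm=np.zeros_like(m); mm[180:280,x0:x0+90]=m[180:280,x0:x0+90]
    cs,_=cv2.findContours(mm,cv2.RETR_CCOMP,cv2.CHAIN_APPROX_NONE)
    for k in sorted(cs,key=cv2.contourArea)[-3:]: print(cv2.contourArea(k),cv2.minAreaRect(k))
E
```

```text
[[ 0.455  0.222  0.109]
 [ 0.539  0.196  0.088]
 [ 0.455 -0.201  0.101]
 [ 0.543 -0.228  0.08 ]]
177.5 ((206.6659698486328, 239.7300567626953), (3.4542407989501953, 77.48841094970703), 19.05770492553711)
2808.0 ((178.8592987060547, 230.23974609375), (43.578399658203125, 68.0026626586914), 19.09349250793457)
3629.0 ((178.61505126953125, 230.53945922851562), (49.62162780761719, 76.89189147949219), 18.924644470214844)
689.0 ((310.346435546875, 237.6046600341797), (93.88532257080078, 46.22548294067383), 70.97439575195312)
2815.0 ((336.7247009277344, 228.2662353515625), (44.01542282104492, 67.34019470214844), 12.264774322509766)
3621.0 ((336.7587890625, 228.33526611328125), (50.219398498535156, 75.60025024414062), 12.528807640075684)
```

View pics/crop.png

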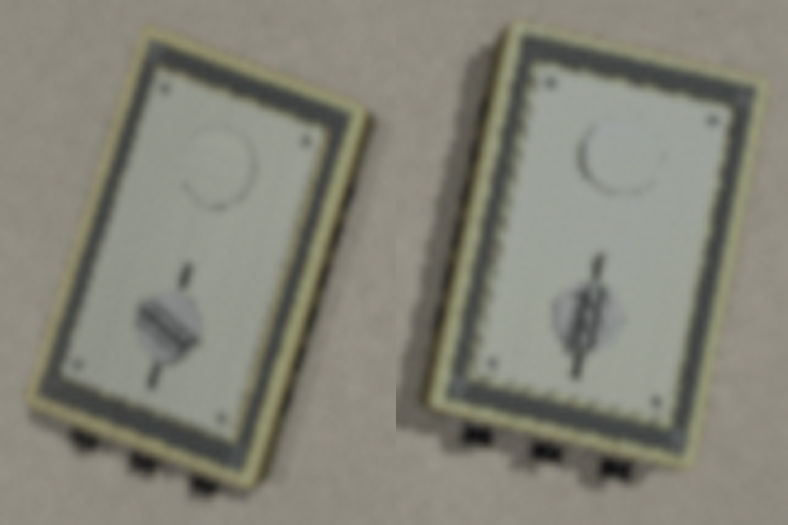

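```bash
python3 - <<'E'
from h import *
from scipy.spatial.transform import Rotation as R
import pickle
o=arm.get_obs(); print(o)
M=R.from_rotvec(o['eef_rot']).as_matrix();print(M.round(3))
c,_=pickle.load(open('cal.pkl','rb'))
K=arm.get_calibration('wrist'); W=np.array(K['camera_from_world']); print(W.round(3),K['fx'])
p=ray(c,[[178.7,230.4]],.074); print('ctr',p)
# rect long edge direction in world
a=np.deg2rad(19.05); u=np.array([np.sin(a),-np.cos(a)])
q=ray(c,[np.array([178.7,230.4])+38*u,np.array([178.7,230.4])-38*u],.074); v=q[0]-q[1]; print(v,np.rad2deg(np.arctan2(v[1],v[0])))
s=ray(c,[[135+140/4.4,180+300/5],[135+195/4.4,180+345/5]],.109);v=s[0]-s[1];print(np.rad2deg(np.arctan2(v[1],v[0])))
E
```

```text
{'t': 0.1, 'joint_positions': array([-1.37599866e+00,  3.42631138e-01,  1.52493286e+00,  2.15530615e-05,
        1.27540308e+00, -1.45999097e-01]), 'qvel': array([-0.00106243, -0.00132438, -0.00238161,  0.00131114,  0.00075214,
       -0.00086263]), 'joint_efforts': array([ 2.08632489e-03, -4.34445727e+01, -2.46492416e+01, -8.81031337e-05,
        4.67820428e-03, -5.73384625e-06]), 'tcp_pos': array([ 0.17543165, -0.49443715,  0.23070286]), 'eef_rot': array([-3.09474094e+00, -5.32492681e-01,  2.02897399e-05]), 'contact_force': array([-0.00445764,  0.64671082,  0.27502815]), 'moment': array([0.01271587, 0.02375446, 0.02282381]), 'finger_gap': 0.08557738123911415}
[[ 0.942  0.334 -0.   ]
 [ 0.334 -0.942  0.001]
 [ 0.    -0.001 -1.   ]]
[[ 0.334 -0.943 -0.001 -0.524]
 [ 0.903  0.32  -0.286  0.037]
 [ 0.27   0.094  0.958 -0.381]
 [ 0.     0.     0.     1.   ]] 334.5812841202447
ctr [[0.49348196 0.213094   0.074     ]]
[ 0.1935417  -0.06396683  0.        ] -18.28906646195577
54.307228526163435
```

Request:
send_rows(moves=[{"tx":7.8,"ty":5,"turn":1},{"tx":7.8,"ty":5,"turn":2},{"tx":7.8,"ty":5,"turn":3},{"tx":7.8,"ty":5,"turn":4},{"tx":7.8,"ty":5,"turn":5},{"tx":7.8,"ty":5,"turn":6},{"tx":12.6,"ty":12.6,"turn":7},{"tx":12.6,"ty":12.6,"turn":7},{"tx":12.6,"ty":12.6,"turn":7},{"tx":12.6,"ty":12.6,"turn":7},{"tx":12.6,"ty":12.6,"turn":7},{"tx":12.6,"ty":12.6,"turn":7},{"tx":13.8,"ty":21.6,"turn":7},{"tx":13.8,"ty":21.6,"turn":7},{"tx":13.8,"ty":21.6,"turn":7},{"tx":13.8,"ty":21.6,"turn":7},{"tx":13.8,"ty":21.6,"turn":7},{"tx":13.8,"ty":21.6,"turn":7},{"tx":11.2,"ty":28.6,"turn":7},{"tx":11.2,"ty":28.6,"turn":7}])

```text
invalid input
```

Request:
send_rows(moves=[{"tx":1.2,"ty":0.8,"tz":0,"turn":1},{"tx":2.4,"ty":1.6,"tz":0,"turn":2},{"tx":3.6,"ty":2.4,"tz":0,"turn":3}], gripper=1)

```text
t: 0.35
tcp_pos: [0.2659, -0.434, 0.2308]
eef_rot: [-2.998, -0.935, 0.0]
contact_force: [0.3, -1.4, 0.3]
finger_gap: 0.0853
```

Request:
send_rows(moves=[{"tx":1.4,"ty":0.9,"tz":0,"turn":1},{"tx":2.8,"ty":1.7,"tz":0,"turn":2},{"tx":4.2,"ty":2.6,"tz":0,"turn":3},{"tx":9,"ty":10.2,"tz":0,"turn":4},{"tx":9,"ty":10.2,"tz":0,"turn":4},{"tx":9,"ty":10.2,"tz":0,"turn":4},{"tx":9,"ty":10.2,"tz":0,"turn":4},{"tx":9,"ty":10.2,"tz":0,"turn":4},{"tx":9,"ty":10.2,"tz":0,"turn":4},{"tx":10.2,"ty":19.1,"tz":0,"turn":4},{"tx":10.2,"ty":19.1,"tz":0,"turn":4},{"tx":10.2,"ty":19.1,"tz":0,"turn":4},{"tx":10.2,"ty":19.1,"tz":0,"turn":4},{"tx":10.2,"ty":19.1,"tz":0,"turn":4},{"tx":10.2,"ty":19.1,"tz":0,"turn":4},{"tx":7.6,"ty":26.2,"tz":0,"turn":4},{"tx":7.6,"ty":26.2,"tz":0,"turn":4},{"tx":7.6,"ty":26.2,"tz":0,"turn":4},{"tx":7.6,"ty":26.2,"tz":0,"turn":4},{"tx":7.6,"ty":26.2,"tz":0,"turn":4}])

```text
t: 2.02
tcp_pos: [0.4533, 0.2235, 0.231]
eef_rot: [-2.79, -1.442, 0.001]
contact_force: [0.7, -0.1, 0.1]
finger_gap: 0.0852
```

```bash
python3 - <<'E'
from h import *
import pickle
o=arm.get_obs();print(o['t'],o['tcp_pos'],o['qvel'].round(3),o['joint_positions'].round(3))
im,c=grab('wrist','w1.png'); pickle.dump(c,open('w1.pkl','wb'))
E
```

```text
2.0167 [0.45334549 0.22350888 0.23104275] [ 0.492  0.045 -0.066 -0.027  0.013  0.481] [3.060e-01 3.070e-01 1.576e+00 1.000e-03 1.259e+00 9.220e-01]
```

View pics/w1.png

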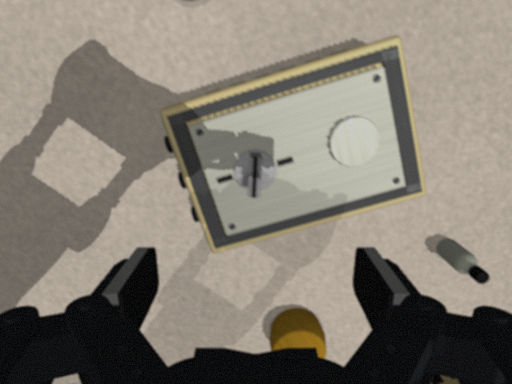

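The wrist view shows the upright fastener bar near (255,175), the index marks at (224,179) and (286,161), and the boss at (355,140). The arm was still moving, so I'll take a still picture and measure from that.

```bash
python3 - <<'E'
from h import *
import pickle
im,c=grab('wrist','w2.png'); c=arm.get_calibration('wrist'); im,_=grab('wrist','w2.png'); pickle.dump(c,open('w2.pkl','wb'))
o=arm.get_obs();print(o['t'],o['tcp_pos'],abs(o['qvel']).max())
g=im.max(2)
m=np.zeros(g.shape,np.uint8); m[140:215,200:310]=(g[140:215,200:310]<60)
n,l,s,ce=cv2.connectedComponentsWithStats(m)
for i in range(1,n):
    if s[i,4]>15: 
        p=np.argwhere(l==i)[:,::-1].astype(float); v=np.linalg.eigh(np.cov(p.T))[1][:,1]
        for z in (.082,.109):
            q=ray(c,[ce[i]+12*v,ce[i]-12*v,ce[i]],z); d=q[0]-q[1]; print(s[i],z,q[2].round(4),np.rad2deg(np.arctan2(d[1],d[0])).round(1))
x=g.astype(np.uint8)[80:220,300:400]
cv2.imwrite('pics/w2c.png',cv2.resize(im[60:260,150:440,::-1],None,fx=2.7,fy=2.7,interpolation=cv2.INTER_CUBIC))
E
```

```text
2.1667 [0.45462223 0.2214914  0.23103528] 0.05250396216293851
[253 155   7  43 166] 0.082 [0.4536 0.224  0.082 ] -128.2
[253 155   7  43 166] 0.109 [0.4575 0.2295 0.109 ] -128.2
[279 159  14   7  41] 0.082 [0.482  0.2175 0.082 ] 163.0
[279 159  14   7  41] 0.109 [0.4832 0.2236 0.109 ] 163.0
[219 177  14   6  44] 0.082 [0.4283 0.2357 0.082 ] 161.2
[219 177  14   6  44] 0.109 [0.4345 0.2401 0.109 ] 161.2
```

View pics/w2c.png

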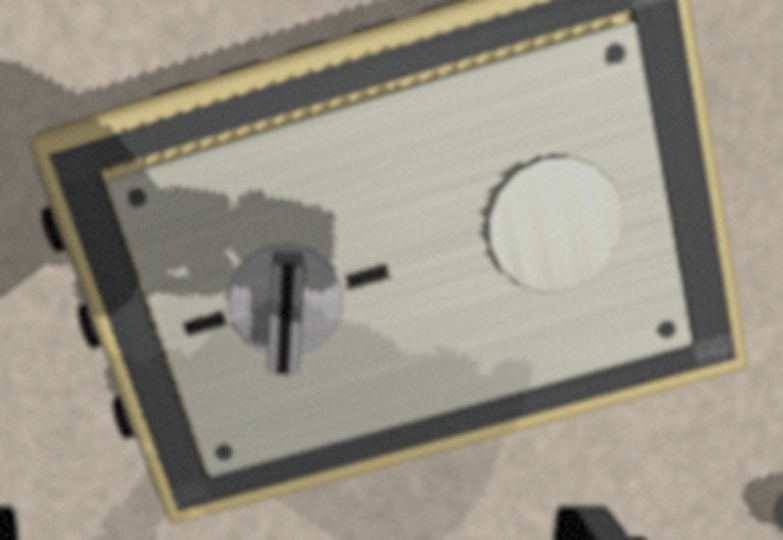

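Request:
send_rows(moves=[{"tx":0.06,"ty":0.26,"tz":-1,"turn":-0.5},{"tx":0.06,"ty":0.26,"tz":-2.2,"turn":-0.5},{"tx":0.06,"ty":0.26,"tz":-3.4,"turn":-0.5},{"tx":0.06,"ty":0.26,"tz":-4.4,"turn":-0.5},{"tx":0.06,"ty":0.26,"tz":-5.2,"turn":-0.5},{"tx":0.06,"ty":0.26,"tz":-5.6,"turn":-0.5},{"tx":0.06,"ty":0.26,"tz":-5.65,"turn":-0.5},{"tx":0.06,"ty":0.26,"tz":-5.65,"turn":-0.5}], gripper=0.6)

```text
t: 2.83
tcp_pos: [0.4574, 0.226, 0.0901]
eef_rot: [2.824, 1.376, -0.001]
contact_force: [-0.3, 0.4, 0.6]
finger_gap: 0.0514
```

Request:
send_rows(moves=[{"tx":0,"ty":0,"tz":0,"turn":0},{"tx":0,"ty":0,"tz":0,"turn":0},{"tx":0,"ty":0,"tz":0,"turn":0},{"tx":0,"ty":0,"tz":0,"turn":0},{"tx":0,"ty":0,"tz":0,"turn":0},{"tx":0,"ty":0,"tz":0,"turn":0},{"tx":0,"ty":0,"tz":0,"turn":0},{"tx":0,"ty":0,"tz":0,"turn":0},{"tx":0,"ty":0,"tz":0,"turn":0},{"tx":0,"ty":0,"tz":0,"turn":0}], gripper=0, newtons=25)

```text
t: 3.67
tcp_pos: [0.4566, 0.2277, 0.0909]
eef_rot: [-2.822, -1.377, -0.001]
contact_force: [-3.9, 3.8, 2.4]
finger_gap: 0.0092
```

Request:
send_rows(moves=[{"tx":0,"ty":0,"tz":0,"turn":-1},{"tx":0,"ty":0,"tz":0,"turn":-2},{"tx":0,"ty":0,"tz":0,"turn":-3},{"tx":0,"ty":0,"tz":0,"turn":-4},{"tx":0,"ty":0,"tz":0,"turn":-5},{"tx":0,"ty":0,"tz":0,"turn":-6},{"tx":0,"ty":0,"tz":0,"turn":-7},{"tx":0,"ty":0,"tz":0,"turn":-8},{"tx":0,"ty":0,"tz":0,"turn":-9},{"tx":0,"ty":0,"tz":0,"turn":-10},{"tx":0,"ty":0,"tz":0,"turn":-11},{"tx":0,"ty":0,"tz":0,"turn":-12},{"tx":0,"ty":0,"tz":0,"turn":-13},{"tx":0,"ty":0,"tz":0,"turn":-13.7},{"tx":0,"ty":0,"tz":0,"turn":-14.1},{"tx":0,"ty":0,"tz":0,"turn":-14.1},{"tx":0,"ty":0,"tz":0,"turn":-14.1}])

```text
t: 5.08
tcp_pos: [0.4568, 0.2264, 0.0906]
eef_rot: [3.101, -0.502, 0.0]
contact_force: [-1.5, -2.4, 3.5]
finger_gap: 0.009
```

Request:
send_rows(moves=[{"tx":0,"ty":0,"tz":0,"turn":0},{"tx":0,"ty":0,"tz":0,"turn":0},{"tx":0,"ty":0,"tz":0,"turn":0},{"tx":0,"ty":0,"tz":0,"turn":0},{"tx":0,"ty":0,"tz":0,"turn":0},{"tx":0,"ty":0,"tz":0,"turn":0},{"tx":0,"ty":0,"tz":1,"turn":0},{"tx":0,"ty":0,"tz":2.5,"turn":0},{"tx":0,"ty":0,"tz":4,"turn":0},{"tx":0,"ty":0,"tz":5,"turn":0},{"tx":0,"ty":0,"tz":5,"turn":0},{"tx":0,"ty":0,"tz":5,"turn":0},{"tx":0,"ty":0,"tz":5,"turn":0}], gripper=0.6)

```text
t: 6.17
tcp_pos: [0.4564, 0.2265, 0.2142]
eef_rot: [3.1, -0.504, -0.002]
contact_force: [0.8, -0.1, -0.2]
finger_gap: 0.051
```

```bash
python3 - <<'E'
from h import *
import pickle
from scipy.spatial.transform import Rotation as R
im,c=grab('wrist','w3.png'); pickle.dump(c,open('w3.pkl','wb'))
o=arm.get_obs();y=R.from_rotvec(o['eef_rot']).as_matrix()[:,1];print(o['t'],o['tcp_pos'],abs(o['qvel']).max(),np.rad2deg(np.arctan2(y[1],y[0])))
E
```

```text
6.2167 [0.45620691 0.22641203 0.21369121] 0.010511008791159552 -108.47120513476837
```

View pics/w3.png

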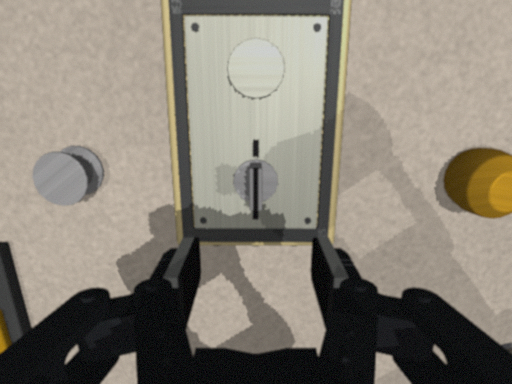

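The wrist view shows the slot (255, 165–218) in line with the index mark at (256,148), and the fingers are clear. The boss is at (256,69).

```bash
python3 - <<'E'
from h import *
import pickle
c=pickle.load(open('w3.pkl','rb')); im=cv2.imread('pics/w3.png')
q=ray(c,[[256,69],[256,148],[255.5,165],[255,217]],[.088,.082,.109,.109]);print(q.round(4))
for a,b in((0,1),(2,3)): d=q[a]-q[b];print(np.rad2deg(np.arctan2(d[1],d[0])))
t=arm.get_obs()['tcp_pos'];print((q[0]-t)/.025, ((np.array([.4565,.2272])+.09*np.array([np.cos(.326),-np.sin(.326)]))-t[:2])/.025)
E
```

```text
[[0.5399 0.1982 0.088 ]
 [0.4813 0.2178 0.082 ]
 [0.4733 0.2209 0.109 ]
 [0.4333 0.2347 0.109 ]]
-18.46099248651761
-19.034181473848054
[ 3.34875535 -1.12848321 -5.02764837] [ 3.42211491 -1.12140386]
```

Slot and marks agree to about 0.6°, and both boss estimates agree to about 2 mm. Next I'll move over the boss with the fingers shut and descend.

Request:
send_rows(moves=[{"tx":1.2,"ty":-0.4,"tz":0,"turn":0},{"tx":2.4,"ty":-0.8,"tz":0,"turn":0},{"tx":3.4,"ty":-1.12,"tz":0,"turn":0},{"tx":3.4,"ty":-1.12,"tz":0,"turn":0},{"tx":3.4,"ty":-1.12,"tz":-1,"turn":0},{"tx":3.4,"ty":-1.12,"tz":-2,"turn":0},{"tx":3.4,"ty":-1.12,"tz":-3,"turn":0},{"tx":3.4,"ty":-1.12,"tz":-4,"turn":0},{"tx":3.4,"ty":-1.12,"tz":-4.6,"turn":0},{"tx":3.4,"ty":-1.12,"tz":-4.6,"turn":0},{"tx":3.4,"ty":-1.12,"tz":-4.6,"turn":0},{"tx":3.4,"ty":-1.12,"tz":-4.6,"turn":0}], gripper=0)

```text
t: 7.22
tcp_pos: [0.5421, 0.1988, 0.1005]
eef_rot: [-3.101, 0.504, -0.0]
contact_force: [0.6, -0.6, 0.5]
finger_gap: -0.0001
```

Request:
send_rows(moves=[{"tx":0,"ty":0,"tz":-0.1,"turn":0},{"tx":0,"ty":0,"tz":-0.2,"turn":0},{"tx":0,"ty":0,"tz":-0.3,"turn":0},{"tx":0,"ty":0,"tz":-0.4,"turn":0},{"tx":0,"ty":0,"tz":-0.5,"turn":0},{"tx":0,"ty":0,"tz":-0.6,"turn":0},{"tx":0,"ty":0,"tz":-0.6,"turn":0},{"tx":0,"ty":0,"tz":-0.6,"turn":0}])

```text
t: 7.88
tcp_pos: [0.5421, 0.1987, 0.0853]
eef_rot: [-3.101, 0.504, -0.0]
contact_force: [-1.3, -0.3, 4.2]
finger_gap: -0.0002
```

Request:
send_rows(moves=[{"tx":0,"ty":0,"tz":-0.08,"turn":0},{"tx":0,"ty":0,"tz":-0.16,"turn":0},{"tx":0,"ty":0,"tz":-0.24,"turn":0},{"tx":0,"ty":0,"tz":-0.24,"turn":0},{"tx":0,"ty":0,"tz":-0.24,"turn":0}])

```text
t: 8.3
tcp_pos: [0.5421, 0.1987, 0.08]
eef_rot: [-3.101, 0.504, -0.001]
contact_force: [-2.3, -0.8, 7.6]
finger_gap: -0.0
```

Request:
send_rows(moves=[{"tx":0,"ty":0,"tz":-0.04,"turn":0},{"tx":0,"ty":0,"tz":-0.06,"turn":0},{"tx":0,"ty":0,"tz":-0.06,"turn":0},{"tx":0,"ty":0,"tz":-0.06,"turn":0},{"tx":0,"ty":0,"tz":-0.06,"turn":0}])

```text
t: 8.72
tcp_pos: [0.5422, 0.1988, 0.0798]
eef_rot: [-3.101, 0.504, -0.002]
contact_force: [-6.7, -2.5, 18.0]
finger_gap: -0.0001
```

The panel is on its stop at 18 N. I'll hold and check with a picture.

Request:
send_rows(moves=[{"tx":0,"ty":0,"tz":0,"turn":0},{"tx":0,"ty":0,"tz":0,"turn":0},{"tx":0,"ty":0,"tz":0,"turn":0},{"tx":0,"ty":0,"tz":0,"turn":0},{"tx":0,"ty":0,"tz":0,"turn":0},{"tx":0,"ty":0,"tz":0,"turn":0}])

```text
t: 9.22
tcp_pos: [0.5422, 0.1987, 0.0798]
eef_rot: [-3.1, 0.504, -0.002]
contact_force: [-5.2, -1.7, 17.3]
finger_gap: -0.0001
```

```bash
python3 - <<'E'
from h import *
a,_=grab('wrist','w4.png'); b,_=grab('scene','s4.png')
s=cv2.resize(b[100:250,120:380,::-1],(400,384),interpolation=cv2.INTER_CUBIC)
cv2.imwrite('pics/f.png',np.hstack([a[:,100:450,::-1],s]))
o=arm.get_obs();print(o['t'],o['tcp_pos'],o['contact_force'])
E
```

```text
9.3167 [0.54216938 0.19875038 0.07985082] [-6.57790029 -2.11639533 17.57601522]
```

View pics/f.png

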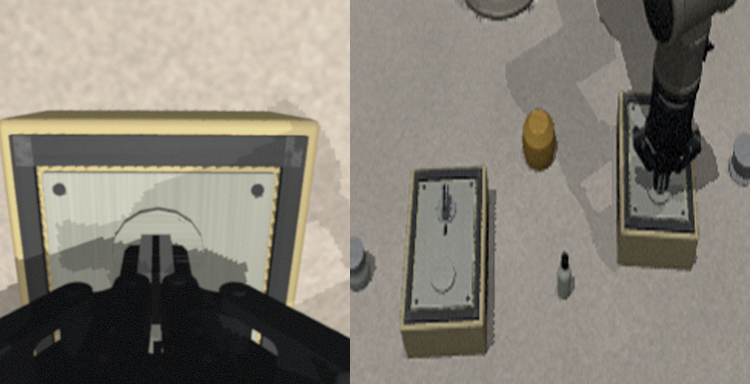

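The fingertips are on the boss at about (155,235), the panel sits level in its frame, and the other instrument and the bottle are undisturbed. I'll hand in now.

```bash
python3 -c "
from cell import arm
print(arm.close_job())"
```

```text
the job is handed in; nothing more can be done
None
```

The left instrument was the undone one. I gripped its fastener and turned it about 70° clockwise onto the index marks. I then let go, shut the fingers and pressed the boss down, and handed the job in at about 9.3 s while still pressing.

**Last checks:**
- **Fastener:** in the wrist picture after release, the slot was within about 0.6° of the marks. The fastener was hidden by the gripper during the press, so I did not see it again after that.
- **Panel:** the fingertips stopped at z = 79.8 mm against an expected 80 mm when home. The force rose from about 8 N to about 17.5 N with no further travel, so the panel was on its stop.
- **Push:** steady at about 17.5 N downward, with about 7 N sideways, inside the 5–45 N limit.
- **Rest of the bench:** the other instrument, the bottle and the tip cleaner looked undisturbed in the final scene picture. I did not measure their positions again, and the driver, circuit board, solder reel and screw jar were not checked (out of that crop or cut off at its edge).

One move call was refused as invalid before it moved anything, and I re-sent it with all fields filled in. No check failed or disagreed.

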